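Make up a clamping set in the job carrier

ROBOT

A 6-joint arm with a two-finger parallel gripper is mounted at the origin on the work surface. World frame = base frame: x ahead of the robot, y to its left, z up, the work surface at z = 0. Lengths are in m, angles in degrees, forces in N, time in s.
With the tool pointing down it reaches from about 0.35 to 0.875 m from the base axis. Payload 4.2 kg.
Tool frame: the origin (TCP) lies midway between the tips of the shut fingers; the grasp point (between the pads) lies 19 mm behind it; z points along the fingers, y is the line along which they close (so a half turn about z gives the same grasp; the last joint's range is limited). The gripper opens to 87 mm and grips with 3 to 60 N. Pads are 19 mm wide; open, the fingers measure 117 mm over their backs; the gripper's body (75 mm by 190 mm) begins 51 mm behind the grasp point.
Start: joints at [79.561, 22.042, 0.453, 0, -68.411, -14.817], TCP at [0.267, 0.565, 0.223] pointing down, gripper open.
Joint ranges: [-179.83, 179.83], [-69.29, 118.12], [-61.27, 80.66], [-181.25, 117.63], [-171.15, -9.14], [-177.46, 177.46]. Speed limits (degrees/s): [159.86, 159.86, 180, 180, 180, 180].

INTERFACE

Orientations are given as a 3x3 rotation matrix whose columns are the frame's x, y, z axes.
In Python, from station import r, cams gives the robot as it stands.
- The arm moves only by the tool play_rows, never from a script. Its argument "commands" is text: rows parted by semicolons, each of 6 numbers parted by spaces: the shift along the world's x, y, z normalised to -1 to 1, where 1 is 30 mm, then the turn, a rotation vector about the world's x, y, z normalised to -1 to 1, where 1 is 0.15 rad. A call has 1 to 20 rows; each row shifts and turns the commanded pose from where the row before left it; what a row does not reach is not made up. A row lasts 1/10 s, in which the tool goes at most 50 mm and 8.59 degrees, less where a joint would pass 70% of its speed; a pose out of reach is approached as far as the arm can. A call with a number of a shift or a turn outside -1 to 1 is refused whole. A call with a gripper value outside its range is refused whole. "grip" is the finger opening in mm, from 0 to 87, set as the call begins (left out, the last holds). The fingers move at their own pace and stop on an object; the grip force is fixed at half the most. Time passes only in rows, so rows that do not move let the fingers close. It gives the time, the measured TCP pose, the force, the opening and the grip force at its end, in the units of the state.
- r.sense(): the state, without advancing time (a new reading comes with each control period).
- cams.capture(name): name is "side" or "top" or "wrist"; returns (picture, depth): 420x560x3 uint8, blue, green, red; 420x560 float32, m along the optical axis (not along the pixel's ray), 0 where there is no reading.
- cams.camera_info(name): a dict with "mtx" (3x3 intrinsics, pixels), "k1" (the pictures are not rectified: a ray, as slopes to the right and down, at radius r is drawn at 1 + k1 r^2 times it, then the intrinsics apply), "R" (3x3) and "t" (3): a world point X has camera coordinates R X + t. Camera axes: x right, y down, z forward; pixel columns grow to the right and rows downward; lengths in m; the calibration is good to about 2 mm. A picture is of the moment at which its call begins: read the wrist's pose just before it. camera_info takes no time and is no camera call; for the wrist camera it gives the pose at the moment of the call.
- r.finish_job(): hands the job in; it is judged then, once.
The state is a dict: "time_s": time; "joints": joint angles; "joint_velocities": joint speeds; "effort": joint torques, N m; "tcp_pos": TCP position; "ee_rot": TCP orientation; "wrist_force": force on the tool from outside, world axes, zero at the start; "moment": the same for the moment, N m; "gripper_width": opening from 0.0 (shut) to 1.0 (fully open); "gripper_force": force on a finger pad.
Only numpy, scipy, OpenCV 4.12 (cv2) and the standard library are available. Lean on these libraries where they do the work, as an engineer would, in place of code of your own. Each camera call takes 0.05 s, during which the arm holds its last target. There are 200 camera calls.

TASK

Make up the set for the milling machine: first fold the red carrier's carry handle out of its upright detent and right down, towards the robot, then move every part out of the sloped stock bin into the carrier, the steel strap clamps with brass studs into the blue-lined compartment and the black tool holders with orange studs into the yellow-lined one, each standing flat on its liner with its stud up. When all are in, swing the handle back up until it seats upright in its detent, and let go. Leave the bottle, spanner and mug where they are.

Things in the scene. Friction and masses are not known exactly. Their poses are not given: they have to be found in the camera images.
- clamp1_mid (a point): strap clamp (may be absent): a bright steel bar 32 x 100 x 16 mm (x, y, z) with a square brass stud, 20 x 20 mm and 38 mm tall, standing on the middle of its top; 54 mm tall in all, about 0.2 to 0.45 kg. This point is on the stud's axis, 27 mm above the underside (16 mm thick bar, so the stud runs from 11 mm below to 27 mm above this point). y along the bar's length, z up the stud. It starts flat in a bin compartment, so it leans with the bin's floor
- holder1_mid (a point): tool holder (may be absent): a black block 34 x 76 x 30 mm (x, y, z) with a square orange stud, 20 x 20 mm and 38 mm tall, standing on the middle of its top; 68 mm tall in all, about 0.25 to 0.5 kg. This point is on the stud's axis, 34 mm above the underside (the stud runs from 4 mm below to 34 mm above this point). y along the block's length, z up the stud. It starts flat in a bin compartment, so it leans with the bin's floor
- clamp2_mid (a point): strap clamp (may be absent): a bright steel bar 32 x 100 x 16 mm (x, y, z) with a square brass stud, 20 x 20 mm and 38 mm tall, standing on the middle of its top; 54 mm tall in all, about 0.2 to 0.45 kg. This point is on the stud's axis, 27 mm above the underside (16 mm thick bar, so the stud runs from 11 mm below to 27 mm above this point). y along the bar's length, z up the stud. It starts flat in a bin compartment, so it leans with the bin's floor
- holder2_mid (a point): tool holder (may be absent): a black block 34 x 76 x 30 mm (x, y, z) with a square orange stud, 20 x 20 mm and 38 mm tall, standing on the middle of its top; 68 mm tall in all, about 0.25 to 0.5 kg. This point is on the stud's axis, 34 mm above the underside (the stud runs from 4 mm below to 34 mm above this point). y along the block's length, z up the stud. It starts flat in a bin compartment, so it leans with the bin's floor
- clamp3_mid (a point): strap clamp (may be absent): a bright steel bar 32 x 100 x 16 mm (x, y, z) with a square brass stud, 20 x 20 mm and 38 mm tall, standing on the middle of its top; 54 mm tall in all, about 0.2 to 0.45 kg. This point is on the stud's axis, 27 mm above the underside (16 mm thick bar, so the stud runs from 11 mm below to 27 mm above this point). y along the bar's length, z up the stud. It starts flat in a bin compartment, so it leans with the bin's floor
- holder3_mid (a point): tool holder (may be absent): a black block 34 x 76 x 30 mm (x, y, z) with a square orange stud, 20 x 20 mm and 38 mm tall, standing on the middle of its top; 68 mm tall in all, about 0.25 to 0.5 kg. This point is on the stud's axis, 34 mm above the underside (the stud runs from 4 mm below to 34 mm above this point). y along the block's length, z up the stud. It starts flat in a bin compartment, so it leans with the bin's floor
- bin: fixed blue and grey stock bin, 200 x 262 mm (x, y), its floor sloped 0.2 rad: low (14 mm above the table) at its -x side, high (54 mm) at its +x side. Two columns by three rows of compartments, each about 124 mm (y) by 62 mm (x), each holding one part or none, with the part's length along the bin's y. Walls between rows stand 14 mm above the floor, the others 22 mm. Origin on the table under its centre. It may stand on either side of the robot
- carrier: fixed red carrier, an open steel tray 160 x 275 mm (x, y), walls 5 mm thick and 50 mm high, floor 5 mm thick; a wall at y = 0 parts it into two compartments of 150 x 130 mm (x, y), one lined yellow, one blue. Ears at its two y ends rise to 92 mm and carry the handle; a small spring housing stands out from the +y one to y = 166 mm. Origin on the table under its centre
- blue_liner: blue mat fixed on the floor of one of the carrier's compartments, 148 x 128 x 3 mm; origin at the centre of its underside, 5 mm above the table; axes as the carrier's. It may be in either compartment
- yellow_liner: yellow mat fixed on the floor of the other compartment, same size, origin and axes
- handle (a joint): carry handle's angle, rad: 0 = folded down, level, to the carrier's -x side (towards the robot); 1.571 = upright over the carrier, where it seats in its detent against a stop. It starts upright. Out of the detent it takes about 8 N at the grip. It stays where it is left below about 0.8 rad; from there a spring increasingly resists (about 8 N at the grip in all) up to about 1.2 rad, past which the spring drives it home into the detent; left just short of that it may fall back
- handle_bar (a point): middle of the handle's grip: a round black rubber bar 18 mm in diameter and 160 mm long, along the carrier's y, held 135 mm from the pivot by two thin arms at the carrier's y ends (y = +-153 mm); clear of the carrier's front wall and about level with the pivot when folded
- handle_pivot (a point): the handle's hinge axis (along the carrier's y) at the middle of the carrier, 75 mm above the table; fixed; axes as the carrier's
- oil: bystander: blue plastic bottle, 64 mm in diameter, 170 mm tall, standing; origin under its centre
- spanner_grip (a point): bystander: steel spanner lying on the table beyond the right-hand one of bin and carrier, about 180 mm long; this point is on its handle
- mug: bystander: white mug, 80 mm in diameter, 90 mm tall; origin under its centre
There are look-alikes about, which are no part of the job. What is shaped like the part that bears clamp3_mid but pink or turquoise is not meant.

How it is judged:
By the outcome, as a careful person would: the job done as asked, in the order asked, and still so for the second after the job is handed in, with the robot touching nothing.
Of clamp1, clamp2, clamp3, holder1, holder2, holder3 only 4 to 6 are there at a start; the rules pass over those that are not, and their reading is None.
At some moment in a run one of clamp1, clamp2, clamp3, holder1, holder2, holder3 may be knocked a few centimetres aside while the robot is not near it.
It also fails if it takes over 210 s, if anything falls off the work surface, if the arm or the gripper's body presses on something with over 40 N, if the wrist force passes 120 N, or if a joint passes its speed limit or range.

## Working session

There is one attempt and no reset: what is moved stays moved. The work goes in short steps, Python scripts to look and compute and a tool call to move; the robot and the scene stay as the last step left them, time stands still between calls to the robot, and variables do not carry over. Pictures are saved under pics/ and viewed, at most 14 in all, crops included, and the job is handed in when it is done.

Besides the shell and the picture viewer there is one more tool, called after "Call:" in YAML: its name, and indented under it one key for each argument. play_rows: Moves the arm, as the interface text tells. Scaled input: -1 to 1 covers 30 mm each way for a shift and 0.15 rad each way for a turn. Its arguments: {"type":"object","properties":{"commands":{"type":"string"},"grip":{"type":"number"}},"required":["commands"]}

```bash
ls; mkdir -p pics; cat > h.py <<'E'
import numpy as np, cv2
from station import r, cams
def cap(n):
    i=cams.camera_info(n); p,d=cams.capture(n); return p,d,i
def cloud(d,i):
    K=np.array(i["mtx"]);h,w=d.shape
    u,v=np.meshgrid(np.arange(w),np.arange(h))
    pts=np.stack([u,v],-1).reshape(-1,1,2).astype(float)
    n=cv2.undistortPoints(pts,K,np.array([i["k1"],0,0,0.]))[:,0]
    c=np.c_[n,np.ones(len(n))]*d.reshape(-1,1)
    X=(c-np.array(i["t"]).ravel())@np.array(i["R"])
    return X.reshape(h,w,3)
E
python3 - <<'E'
from h import *
print(r.sense())
for n in("top","side"):
    p,d,i=cap(n); cv2.imwrite(f"pics/{n}0.png",p); np.savez(f"{n}0.npz",p=p,X=cloud(d,i),d=d)
    print(n,i)
E
```

```text
pics
{'time_s': 0.0, 'joints': array([ 7.95619410e+01,  2.20906593e+01,  3.79692368e-01, -2.85595618e-02,
       -6.84109011e+01, -1.48179646e+01]), 'joint_velocities': array([ 0.01328601, -0.0225124 , -0.06420383,  0.03198203, -0.00733192,
       -0.04582418]), 'effort': array([ 1.46861244e-04, -3.90666747e+01,  1.87399954e+01,  4.21971962e+00,
        1.09886113e-02, -1.83489396e-04]), 'tcp_pos': array([0.26637888, 0.56472566, 0.22146119]), 'ee_rot': array([[ 9.04331856e-01, -4.26829224e-01, -8.41165250e-04],
       [-4.26830042e-01, -9.04329632e-01, -2.00778500e-03],
       [ 9.62906537e-05,  2.17473854e-03, -9.99997631e-01]]), 'wrist_force': array([ 0.16775464,  0.023142  , -0.72641189]), 'moment': array([-2.68584366e-02,  7.93227233e-03,  2.93708628e-05]), 'gripper_force': 0.0, 'gripper_width': 0.9981445155528686}
top {'mtx': array([[393.19126842,   0.        , 273.03219595],
       [  0.        , 393.19126842, 205.86044539],
       [  0.        ,   0.        ,   1.        ]]), 'k1': -0.07048345656612114, 'R': array([[-0.02196048, -0.99957849, -0.01898896],
       [-0.98491396,  0.02489145, -0.17124518],
       [ 0.17164566,  0.01494187, -0.98504544]]), 't': array([0.02883189, 0.6210005 , 1.06074611])}
side {'mtx': array([[505.9117168 ,   0.        , 270.83458403],
       [  0.        , 505.9117168 , 215.6253216 ],
       [  0.        ,   0.        ,   1.        ]]), 'k1': 0.03992516327000706, 'R': array([[ 0.9545984 , -0.29745196, -0.01625513],
       [-0.23279019, -0.71081016, -0.66374517],
       [ 0.18587799,  0.63739411, -0.74778213]]), 't': array([-0.56830523,  0.20797505,  1.49866856])}
```

View pics/top0.png

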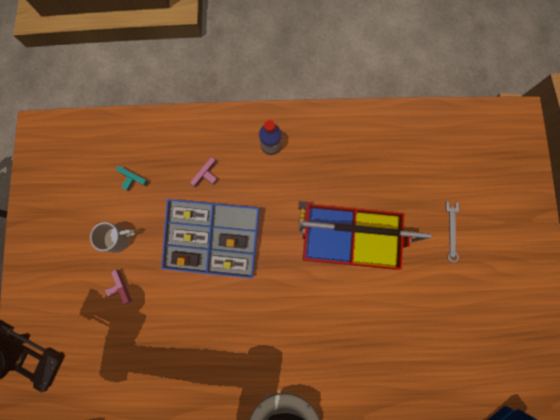

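View pics/side0.png

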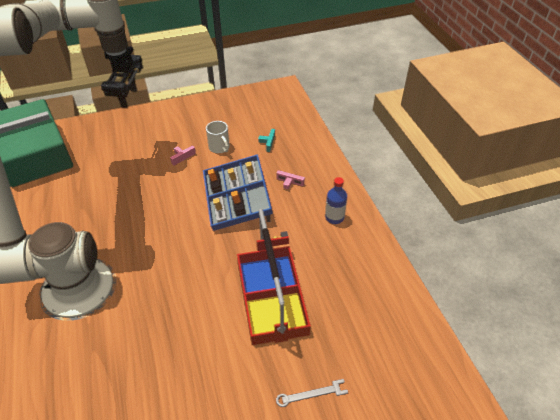

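Top view: bin at (212,238) holds clamps (brass) at (190,214), (190,237) and (229,264), and holders (orange) at (234,241) and (185,259). Carrier is at (355,237), with blue left and yellow right. The pink and turquoise look-alikes at (205,172), (120,285) and (130,178) lie outside the bin, so none is meant.

```bash
python3 - <<'E'
from h import *
z=np.load("top0.npz");p,X=z["p"],z["X"]
cv2.imwrite("pics/c0.png",cv2.resize(p[190:285,150:440],None,fx=2.75,fy=2.75,interpolation=cv2.INTER_CUBIC))
hsv=cv2.cvtColor(p,cv2.COLOR_BGR2HSV)
m=((hsv[...,0]>8)&(hsv[...,0]<35)&(hsv[...,1]>130)&(hsv[...,2]>90)).astype(np.uint8)
m[:, :172]=0;m[:,252:]=0;m[:207]=0;m[270:]=0
n,l,s,c=cv2.connectedComponentsWithStats(m)
for k in range(1,n):
    if s[k,4]>8:
        P=X[l==k]; zt=np.percentile(P[:,2],90); T=P[P[:,2]>zt-.008]
        print(c[k].round(),s[k,4],"top",T.mean(0).round(3),"hue",hsv[l==k].mean(0).round())
def near(u,v): return X[v,u].round(3)
for nm,uv in dict(binUL=(167,202),binUR=(258,207),binLL=(164,270),binLR=(254,275),carUL=(308,207),carUR=(403,213),carLL=(305,261),carLR=(402,267),blue=(330,225),blue2=(325,250),yel=(378,222),yel2=(375,255)).items(): print(nm,near(*uv))
# handle
H=X[(X[...,2]>.17)&(X[...,2]<.25)&(X[...,1]<0.1)&(X[...,1]>-.35)&(X[...,0]>.4)&(X[...,0]<.75)]
print(len(H)); 
for a in np.arange(-.35,.1,.03):
    q=H[(H[:,1]>=a)&(H[:,1]<a+.03)]
    if len(q): print(round(a,2),len(q),np.median(q,0).round(3),q[:,2].max().round(3))
for nm,lo,hi in(("blue",100,130),("yel",22,35)):
    m=(hsv[...,0]>=lo)&(hsv[...,0]<=hi)&(hsv[...,1]>150)&(X[...,2]<.02)&(X[...,2]>0)&(X[...,1]<.05)&(X[...,1]>-.3)&(X[...,0]>.4)&(X[...,0]<.75)
    P=X[m];print(nm,len(P),P.mean(0).round(3),cv2.minAreaRect(P[:,:2].astype(np.float32)))
E
```

```text
[187. 214.] 50 top [0.597 0.25  0.098] hue [ 26. 162. 151.]
[187. 237.] 47 top [0.535 0.251 0.085] hue [ 25. 167. 154.]
[230. 242.] 69 top [0.518 0.13  0.099] hue [ 18. 193. 143.]
[180. 261.] 63 top [0.471 0.268 0.086] hue [ 17. 209. 146.]
[227. 265.] 50 top [0.459 0.143 0.073] hue [ 25. 167. 151.]
binUL [0.637 0.313 0.072]
binUR [0.616 0.056 0.075]
binLL [ 0.448  0.339 -0.001]
binLR [ 0.429  0.075 -0.004]
carUL [ 0.61  -0.082  0.086]
carUR [ 0.593 -0.355  0.047]
carLL [ 0.466 -0.074 -0.001]
carLR [ 0.441 -0.356 -0.002]
blue [ 0.543 -0.124  0.215]
blue2 [ 0.496 -0.133  0.007]
yel [ 0.574 -0.292  0.007]
yel2 [ 0.478 -0.277  0.01 ]
780
-0.35 61 [ 0.516 -0.335  0.214] 0.217
-0.32 64 [ 0.519 -0.306  0.214] 0.218
-0.29 94 [ 0.522 -0.275  0.216] 0.221
-0.26 94 [ 0.526 -0.245  0.216] 0.22
-0.23 91 [ 0.531 -0.215  0.216] 0.22
-0.2 97 [ 0.534 -0.185  0.216] 0.221
-0.17 94 [ 0.537 -0.154  0.216] 0.221
-0.14 68 [ 0.541 -0.126  0.214] 0.22
-0.11 65 [ 0.546 -0.095  0.214] 0.222
-0.08 52 [ 0.549 -0.067  0.213] 0.219
blue 1438 [ 0.531 -0.148  0.007] ((0.54097580909729, -0.14884719252586365), (0.11844374984502792, 0.13899017870426178), 82.45211791992188)
yel 1131 [ 0.52  -0.26   0.007] ((0.5277336835861206, -0.26236554980278015), (0.08529682457447052, 0.14715324342250824), 85.31843566894531)
```

View pics/c0.png

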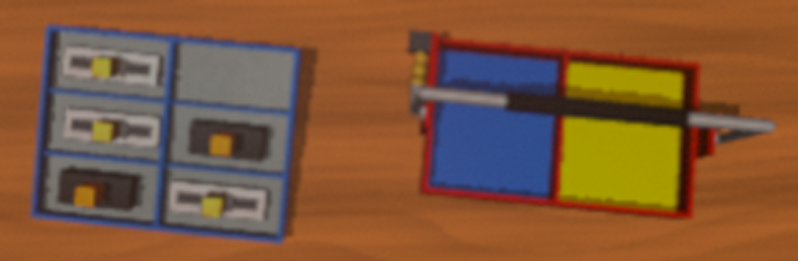

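```bash
cat >> h.py <<'E'
def px(n,u,v,z,i=None):
    i=i or cams.camera_info(n);R=np.array(i["R"]);t=np.array(i["t"]).ravel()
    a=cv2.undistortPoints(np.array([[[u,v]]],float),np.array(i["mtx"]),np.array([i["k1"],0,0,0.]))[0,0]
    o=-R.T@t; d=R.T@np.array([a[0],a[1],1]); return o+d*(z-o[2])/d[2]
E
python3 - <<'E'
from h import *
f=lambda x,y:(150+(x+.5)/2.75-.5,190+(y+.5)/2.75-.5)
C=np.array([px("top",*f(*q),.05)[:2] for q in((437,38),(697,65),(690,215),(422,190))])
print(C.round(3),C.mean(0),[np.linalg.norm(C[k]-C[k-1]).round(3) for k in range(4)])
e=(C[0]+C[3]-C[1]-C[2]);print("yaw",np.degrees(np.arctan2(-e[0],e[1])))
e=(C[0]+C[1]-C[3]-C[2]);print("yaw",np.degrees(np.arctan2(e[1],e[0])))
print("bar",px("top",*f(508,100),.21),px("top",*f(690,117),.21))
B=np.array([px("top",*f(*q),z)[:2] for q,z in(((49,27),.076),((300,47),.076),((282,240),.036),((33,215),.036))])
print(B.round(3),B.mean(0));e=(B[0]+B[3]-B[1]-B[2]);print("yaw",np.degrees(np.arctan2(-e[0],e[1])))
e=(B[0]+B[1]-B[3]-B[2]);print("yaw",np.degrees(np.arctan2(e[1],e[0])))
E
```

```text
[[ 0.626 -0.087]
 [ 0.591 -0.355]
 [ 0.438 -0.336]
 [ 0.471 -0.066]] [ 0.53176754 -0.21101416] [np.float64(0.157), np.float64(0.27), np.float64(0.154), np.float64(0.272)]
yaw -7.142958116841381
yaw -7.282311629026417
bar [ 0.54125336 -0.13485992  0.21      ] [ 0.52212748 -0.29382635  0.21      ]
[[0.643 0.31 ]
 [0.616 0.054]
 [0.424 0.077]
 [0.454 0.335]] [0.53430758 0.19390837]
yaw -6.354827137163467
yaw -7.14034818676658
```

Call:
play_rows:
  commands: "0.333 -1 0.133 0 0 -0.42;0.333 -1 0.133 0 0 -0.42;0.333 -1 0.133 0 0 -0.42;0.333 -1 0.133 0 0 -0.42;0.333 -1 0.133 0 0 -0.42;0.333 -1 0.133 0 0 -0.42;0.333 -1 0.133 0 0 -0.42;0.333 -1 0.133 0 0 -0.42;0.333 -1 0.133 0 0 -0.42;0.333 -1 0.133 0 0 -0.42;0.333 -1 0.133 0 0 -0.42;0.333 -1 0.133 0 0 -0.42;0.333 -1 0.133 0 0 -0.42;0.333 -1 0.133 0 0 -0.42;0.333 -1 0.133 0 0 -0.42;0.333 -1 0.133 0 0 -0.42;0.333 -1 0.133 0 0 -0.42;0.333 -1 0.133 0 0 -0.42;0.333 -1 0.133 0 0 -0.42;0.333 -1 0.133 0 0 -0.42"
  grip: 87

```text
time_s: 2.1
tcp_pos: [0.4663, -0.0361, 0.3022]
ee_rot: [[-0.132, -0.991, -0.001], [-0.991, 0.132, 0.0], [-0.0, 0.001, -1.0]]
wrist_force: [0.4, 0.0, 0.3]
gripper_width: 1.002
gripper_force: 0.0
```

Call:
play_rows:
  commands: "0.367 -0.983 0 0 0 0;0.367 -0.983 0 0 0 0;0.367 -0.983 0 0 0 0;0.367 -0.983 0 0 0 0;0.367 -0.983 0 0 0 0;0.367 -0.983 0 0 0 0;0 0 0 0 0 0;0 0 -0.7 0 0 0;0 0 -0.7 0 0 0;0 0 -0.7 0 0 0;0 0 -0.8 0 0 0;0 0 -0.8 0 0 0;0 0 0 0 0 0"

```text
time_s: 3.4
tcp_pos: [0.5297, -0.2105, 0.1876]
ee_rot: [[-0.13, -0.991, -0.008], [-0.992, 0.13, 0.002], [-0.001, 0.009, -1.0]]
wrist_force: [-0.9, 0.6, -0.1]
gripper_width: 0.999
gripper_force: 0.0
```

Call:
play_rows:
  commands: "0 0 0 0 0 0;0 0 0 0 0 0;0 0 0 0 0 0;0 0 0 0 0 0;0 0 0 0 0 0;0 0 0 0 0 0;0 0 0 0 0 0;0 0 0 0 0 0"
  grip: 24

```text
time_s: 4.2
tcp_pos: [0.5325, -0.2117, 0.1914]
ee_rot: [[-0.13, -0.992, -0.0], [-0.992, 0.13, 0.0], [0.0, 0.0, -1.0]]
wrist_force: [-0.7, -0.1, 0.8]
gripper_width: 0.357
gripper_force: 0.0
```

Call:
play_rows:
  commands: "0 0 0 0 0 0;0 0 0 0 0 0;0 0 0 0 0 0;0 0 0 0 0 0;0 0 0 0 0 0"
  grip: 0

```text
time_s: 4.7
tcp_pos: [0.531, -0.2115, 0.1912]
ee_rot: [[-0.13, -0.992, -0.003], [-0.992, 0.13, 0.0], [-0.0, 0.003, -1.0]]
wrist_force: [-5.4, 1.7, 3.7]
gripper_width: 0.195
gripper_force: 30.0
```

Call:
play_rows:
  commands: "-0.582 0.073 -0.04 0 0 0;-0.572 0.072 -0.113 0 0 0;-0.556 0.07 -0.19 0 0 0;-0.522 0.066 -0.26 0 0 0;-0.486 0.061 -0.327 0 0 0;-0.44 0.055 -0.387 0 0 0;0 0 0 0 0 0"

```text
time_s: 5.4
tcp_pos: [0.4385, -0.1998, 0.1514]
ee_rot: [[-0.13, -0.992, 0.004], [-0.992, 0.13, -0.0], [-0.0, -0.004, -1.0]]
wrist_force: [1.9, -1.8, -5.9]
gripper_width: 0.194
gripper_force: 30.0
```

Call:
play_rows:
  commands: "-0.384 0.048 -0.443 0 0 0;-0.324 0.041 -0.49 0 0 0;-0.258 0.033 -0.527 0 0 0;-0.188 0.024 -0.56 0 0 0;-0.112 0.014 -0.577 0 0 0;-0.04 0.005 -0.587 0 0 0;0 0 -0.1 0 0 0;0 0 0 0 0 0;0 0 0 0 0 0"

```text
time_s: 6.3
tcp_pos: [0.3972, -0.1947, 0.053]
ee_rot: [[-0.13, -0.991, -0.004], [-0.991, 0.13, 0.001], [-0.0, 0.004, -1.0]]
wrist_force: [-4.3, -1.7, -3.5]
gripper_width: 0.178
gripper_force: 30.1
```

Call:
play_rows:
  commands: "0 0 0 0 0 0;0 0 0 0 0 0;0 0 0 0 0 0;0 0 0 0 0 0;0 0 0.5 0 0 0;0 0 1 0 0 0;0 0 1 0 0 0;0 0 1 0 0 0;0 0 1 0 0 0;0 0 1 0 0 0;0 0 1 0 0 0;0 0 1 0 0 0;0 0 0 0 0 0"
  grip: 44

```text
time_s: 7.6
tcp_pos: [0.4015, -0.1956, 0.2835]
ee_rot: [[-0.129, -0.992, 0.012], [-0.992, 0.129, -0.003], [0.001, -0.012, -1.0]]
wrist_force: [0.0, -0.0, 0.4]
gripper_width: 0.502
gripper_force: 0.0
```

```bash
python3 - <<'E'
from h import *
p,d,i=cap("top");X=cloud(d,i)
s=r.sense();print(s["tcp_pos"],s["joints"])
cv2.imwrite("pics/t1.png",cv2.resize(p[180:300,150:440],None,fx=2.75,fy=2.75,interpolation=cv2.INTER_CUBIC))
E
```

```text
[ 0.4000771  -0.1949675   0.28086136] [-4.92686558e+00  1.48553805e+00 -1.76171858e+01  1.72286921e-02
 -7.05027832e+01 -2.51314818e+00]
```

View pics/t1.png

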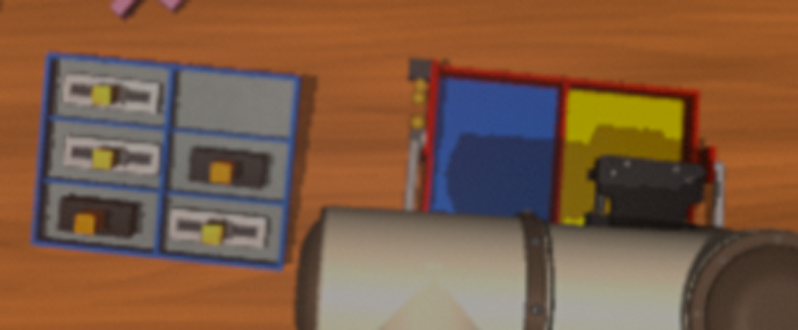

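Call:
play_rows:
  commands: "0.31 0.917 0.167 0 0 0.756;0.31 0.917 0.167 0 0 0.756;0.31 0.917 0.167 0 0 0.756;0.31 0.917 0.167 0 0 0.756;0.31 0.917 0.167 0 0 0.756;0.31 0.917 0.167 0 0 0.756;0.31 0.917 0.167 0 0 0.756;0.31 0.917 0.167 0 0 0.756;0.31 0.917 0.167 0 0 0.756;0.31 0.917 0.167 0 0 0.756;0.31 0.917 0.167 0 0 0.756;0.31 0.917 0.167 0 0 0.756;0.31 0.917 0.167 0 0 0.756;0.31 0.917 0.167 0 0 0.756;0 0 0 0 0 0;0 0 0 0 0 0;0 0 0 0 0 0"

```text
time_s: 9.35
tcp_pos: [0.5284, 0.1897, 0.3477]
ee_rot: [[0.993, -0.114, -0.001], [-0.114, -0.993, -0.001], [-0.001, 0.001, -1.0]]
wrist_force: [-0.9, -0.2, 0.3]
gripper_width: 0.508
gripper_force: 0.0
```

```bash
python3 - <<'E'
from h import *
s=r.sense();print(s["tcp_pos"],s["ee_rot"].round(3),s["joints"].round(1))
p,d,i=cap("wrist");print(i["mtx"],i["R"],i["t"]);np.savez("w1.npz",p=p,X=cloud(d,i),d=d)
cv2.imwrite("pics/w1.png",p)
E
```

```text
[0.52837985 0.1897284  0.34773304] [[ 0.993 -0.114 -0.001]
 [-0.114 -0.993 -0.001]
 [-0.001  0.001 -1.   ]] [ 36.3  12.4   4.4  -0.  -82.1  47.2]
[[347.56476454   0.         277.45348156]
 [  0.         347.56476454 205.96661393]
 [  0.           0.           1.        ]] [[-0.11355649 -0.99353083  0.00119028]
 [-0.95329061  0.10929455  0.28158785]
 [-0.27989631  0.03084144 -0.95953471]] [0.24902435 0.4136557  0.65298558]
```

View pics/w1.png

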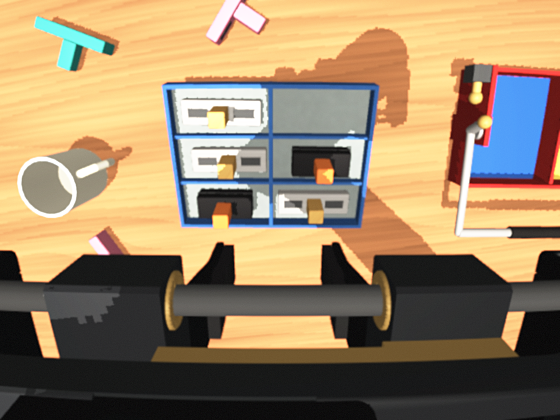

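Wrist view: clamps at (220,115), (228,165) and (315,210), holders at (322,168) and (222,210). The top-right compartment is empty, so there are 5 parts.

```bash
cat >> h.py <<'E'
def measure(f):
    z=np.load(f);p,X=z["p"],z["X"]
    th=np.radians(-6.8);c,s=np.cos(th),np.sin(th);Rz=np.array([[c,-s,0],[s,c,0],[0,0,1]])
    Q=(X-[.534,.194,0])@Rz            # bin frame
    a=.2;Ry=np.array([[np.cos(a),0,-np.sin(a)],[0,1,0],[np.sin(a),0,np.cos(a)]])  # columns: slope x, y, normal
    Ry=np.array([[np.cos(a),0,-np.sin(a)],[0,1,0],[np.sin(a),0,np.cos(a)]])
    L=(Q-[0,0,.034])@Ry               # floor frame
    ins=(abs(Q[...,0])<.098)&(abs(Q[...,1])<.128)&(z["d"]>0)
    hsv=cv2.cvtColor(p,cv2.COLOR_BGR2HSV)
    m=(ins&(hsv[...,0]>5)&(hsv[...,0]<32)&(hsv[...,1]>110)&(L[...,2]>.03)).astype(np.uint8)
    n,l,st,cc=cv2.connectedComponentsWithStats(m)
    fl=L[ins&(L[...,2]<.006)][:,2];print("floor",np.median(fl).round(4))
    for k in range(1,n):
        if st[k,4]<25: continue
        P=L[l==k]; zt=np.percentile(P[:,2],95)
        T=P[P[:,2]>zt-.006]; kind="clamp" if zt<.061 else "holder"; bz=.016 if kind=="clamp" else .030
        c0=(T.min(0)+T.max(0))/2
        near=ins&(abs(L[...,0]-c0[0])<.03)&(abs(L[...,1]-c0[1])<.062)&(abs(L[...,2]-bz)<.005)
        rc=cv2.minAreaRect(L[near][:,:2].astype(np.float32)*1000)
        mid=np.array([c0[0],c0[1],zt]); W=(mid@Ry.T+[0,0,.034])@Rz.T+[.534,.194,0]
        print(kind,cc[k].round(),"h",zt.round(4),"floorframe",c0[:2].round(4),"studtop world",W.round(4),"ext",np.ptp(T,0)[:2].round(3),"hue",np.median(hsv[l==k][:,0]),"bar",[np.round(q,1) for q in rc])
E
python3 -c "
from h import *
measure('w1.npz')"
```

```text
floor -0.0006
clamp [220. 113.] h 0.0528 floorframe [0.0683 0.0661] studtop world [0.5979 0.2529 0.0993] ext [0.018 0.017] hue 17.0 bar [array([70.3, 64.5]), array([121.1,  55.5]), np.float64(89.8)]
clamp [227. 168.] h 0.0544 floorframe [0.0032 0.0605] studtop world [0.5336 0.255  0.088 ] ext [0.019 0.019] hue 18.5 bar [array([ 3.3, 57.2]), array([108.5,  60. ]), np.float64(89.9)]
holder [323. 171.] h 0.0685 floorframe [ 0.003  -0.0609] studtop world [0.5162 0.1348 0.1017] ext [0.02  0.021] hue 11.0 bar [array([  2.4, -61.1]), array([76.4, 34.6]), np.float64(89.7)]
holder [222. 215.] h 0.0677 floorframe [-0.0597  0.0694] studtop world [0.4707 0.2715 0.0884] ext [0.02 0.02] hue 10.0 bar [array([-60.1,  69.9]), array([76.1, 34.8]), np.float64(88.6)]
clamp [315. 212.] h 0.0539 floorframe [-0.0598 -0.0549] studtop world [0.4587 0.1477 0.075 ] ext [0.02 0.02] hue 18.0 bar [array([-58.2, -54.6]), array([ 56.8, 123.3]), np.float64(0.1)]
holder [220. 256.] h 0.3353 floorframe [0.0739 0.0278] studtop world [0.543  0.2209 0.3773] ext [0.003 0.003] hue 10.0 bar [array([71.6, 62. ]), array([25.2
[... 1652 characters left out ...]
h 0.4043 floorframe [0.1028 0.0456] studtop world [0.5597 0.2369 0.4506] ext [0.002 0.004] hue 10.0 bar [array([76.8, 65.9]), array([17.2,  2.4]), np.float64(79.0)]
holder [346. 352.] h 0.4034 floorframe [ 0.1017 -0.0176] studtop world [0.5513 0.1742 0.4496] ext [0.006 0.083] hue 18.0 bar [array([0., 0.]), array([0., 0.]), np.float64(0.0)]
holder [262. 316.] h 0.3886 floorframe [0.1003 0.0002] studtop world [0.555  0.1917 0.4348] ext [0.002 0.009] hue 12.0 bar [array([74.3, 58.9]), array([7.6, 2.8]), np.float64(34.0)]
holder [296. 316.] h 0.3886 floorframe [ 0.0999 -0.0084] studtop world [0.5535 0.1832 0.4347] ext [0.002 0.008] hue 12.0 bar [array([0., 0.]), array([0., 0.]), np.float64(0.0)]
```

Call:
play_rows:
  commands: "0.84 0.69 -1 -0.052 -0.441 0;0.84 0.69 -1 -0.052 -0.441 0;0.84 0.69 -1 -0.052 -0.441 0;0 0 -0.822 0 0 0;0 0 -0.822 0 0 0;0 0 -0.822 0 0 0;0 0 -0.822 0 0 0;0 0 -0.822 0 0 0;0 0 -0.822 0 0 0;0 0 0 0 0 0;0 0 0 0 0 0;0 0 -0.333 0 0 0;0 0 -0.333 0 0 0;0 0 -0.333 0 0 0;0 0 -0.333 0 0 0;0 0 0 0 0 0;0 0 0 0 0 0"

```text
time_s: 11.1
tcp_pos: [0.6043, 0.2523, 0.0701]
ee_rot: [[0.974, -0.113, 0.197], [-0.11, -0.994, -0.024], [0.198, 0.002, -0.98]]
wrist_force: [-0.6, 0.4, -0.2]
gripper_width: 0.504
gripper_force: 0.0
```

```bash
python3 - <<'E'
from h import *
s=r.sense();print(s["tcp_pos"],s["ee_rot"].round(3),s["wrist_force"])
p,d,i=cap("wrist");cv2.imwrite("pics/w2.png",p)
E
```

```text
[0.60430848 0.25234098 0.0700741 ] [[ 0.974 -0.113  0.197]
 [-0.11  -0.994 -0.024]
 [ 0.198  0.002 -0.98 ]] [-0.5832377   0.35685988 -0.24378365]
```

View pics/w2.png

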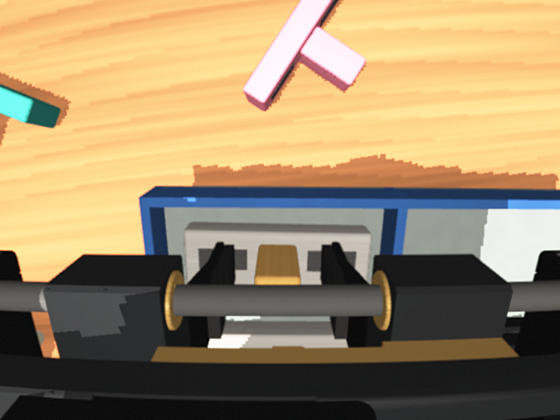

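Call:
play_rows:
  commands: "0 0 0 0 0 0;0 0 0 0 0 0;0 0 0 0 0 0;0 0 0 0 0 0;0 0 0 0 0 0;0 0 0.5 0 0 0;0 0 0.5 0 0 0;0 0 1 0 0 0;0 0 1 0 0 0;0 0 1 0 0 0;0 0 0 0 0 0"
  grip: 0

```text
time_s: 12.25
tcp_pos: [0.6063, 0.2538, 0.1951]
ee_rot: [[0.972, -0.112, 0.204], [-0.111, -0.994, -0.018], [0.205, -0.005, -0.979]]
wrist_force: [0.5, 1.6, -2.7]
gripper_width: 0.225
gripper_force: 29.9
```

Call:
play_rows:
  commands: "-0.038 -0.958 0 0.039 0.331 0;-0.038 -0.958 0 0.039 0.331 0;-0.038 -0.958 0 0.039 0.331 0;-0.038 -0.958 0 0.039 0.331 0;-0.038 -0.958 0 0 0 0;-0.038 -0.958 0 0 0 0;-0.038 -0.958 0 0 0 0;-0.038 -0.958 0 0 0 0;-0.038 -0.958 0 0 0 0;-0.038 -0.958 0 0 0 0;-0.038 -0.958 0 0 0 0;-0.038 -0.958 0 0 0 0;-0.038 -0.958 0 0 0 0;-0.038 -0.958 0 0 0 0;0 0 0 0 0 0;0 0 0 0 0 0"

```text
time_s: 13.85
tcp_pos: [0.5872, -0.1503, 0.1883]
ee_rot: [[0.993, -0.115, -0.004], [-0.115, -0.993, 0.001], [-0.004, -0.0, -1.0]]
wrist_force: [0.3, -0.0, -3.8]
gripper_width: 0.227
gripper_force: 29.9
```

```bash
python3 - <<'E'
from h import *
s=r.sense();print(s["tcp_pos"],s["ee_rot"].round(3),s["wrist_force"])
p,d,i=cap("wrist");cv2.imwrite("pics/w3.png",p);np.savez("w3.npz",p=p,X=cloud(d,i),d=d)
E
```

```text
[ 0.58716361 -0.15027549  0.18831695] [[ 0.993 -0.115 -0.004]
 [-0.115 -0.993  0.001]
 [-0.004 -0.    -1.   ]] [ 0.32923834 -0.02429306 -3.78874055]
```

View pics/w3.png

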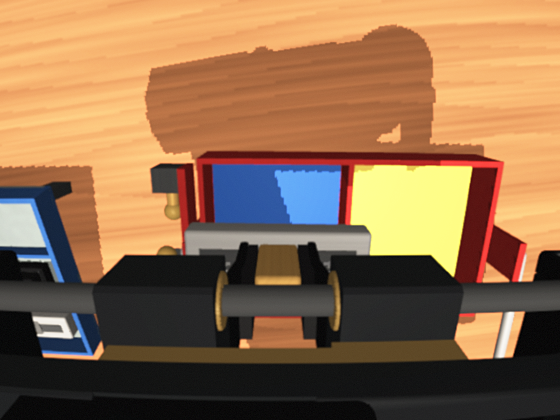

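Clamp held square at (278,260), over the blue side. I'll check the carrier position from this depth before lowering.

```bash
python3 - <<'E'
from h import *
z=np.load("w3.npz");p,X=z["p"],z["X"]
th=np.radians(-7.2);c,s=np.cos(th),np.sin(th)
Q=(X-[.532,-.2115,0])@np.array([[c,-s,0],[s,c,0],[0,0,1]])
hsv=cv2.cvtColor(p,cv2.COLOR_BGR2HSV)
red=((hsv[...,0]<5)|(hsv[...,0]>172))&(hsv[...,1]>150)&(abs(Q[...,2]-.05)<.003)&(abs(Q[...,0])<.1)
P=Q[red];print(len(P))
b=P[P[:,0]>.06];print("back wall x",np.percentile(b[:,0],[2,50,98]).round(4),"slope",np.polyfit(b[:,1],b[:,0],1).round(4))
q=P[P[:,0]<.065]
for lo,hi in((-.15,-.12),(-.02,.02),(.12,.15)):
    w=q[(q[:,1]>lo)&(q[:,1]<hi)]
    if len(w): print(lo,len(w),np.percentile(w[:,1],[2,50,98]).round(4))
E
```

```text
2809
back wall x [0.0628 0.0769 0.0796] slope [-0.0027  0.076 ]
-0.15 786 [-0.1361 -0.1319 -0.1283]
0.12 255 [0.1349 0.1368 0.1392]
```

Call:
play_rows:
  commands: "0 0 -0.933 0 0 0;0 0 -0.933 0 0 0;0 0 -0.933 0 0 0;0 0 -0.8 0 0 0;0 0 -0.667 0 0 0;0 0 0 0 0 0;0 0 0 0 0 0;0 0 -0.25 0 0 0;0 0 -0.25 0 0 0;0 0 -0.2 0 0 0;0 0 -0.2 0 0 0;0 0 0 0 0 0;0 0 0 0 0 0"

```text
time_s: 15.2
tcp_pos: [0.5912, -0.1509, 0.0378]
ee_rot: [[0.994, -0.113, 0.006], [-0.113, -0.994, -0.001], [0.006, 0.001, -1.0]]
wrist_force: [1.3, -3.6, 4.9]
gripper_width: 0.226
gripper_force: 29.9
```

Call:
play_rows:
  commands: "0 0 0 0 0 0;0 0 0 0 0 0;0 0 0 0 0 0;0 0 0 0 0 0;0 0 1 0 0 0;0 0 1 0 0 0;0 0 1 0 0 0;0 0 1 0 0 0;0 0 1 0 0 0;0 0 0 0 0 0;0 0 0 0 0 0"
  grip: 44

```text
time_s: 16.3
tcp_pos: [0.5883, -0.1497, 0.1861]
ee_rot: [[0.994, -0.113, 0.001], [-0.113, -0.994, 0.001], [0.001, -0.001, -1.0]]
wrist_force: [0.2, 0.4, -0.8]
gripper_width: 0.508
gripper_force: 0.0
```

```bash
cat >> h.py <<'E'
def placed():
    p,d,i=cap("wrist");X=cloud(d,i);hsv=cv2.cvtColor(p,cv2.COLOR_BGR2HSV)
    th=np.radians(-7.2);c,s=np.cos(th),np.sin(th)
    Q=(X-[.532,-.2115,0])@np.array([[c,-s,0],[s,c,0],[0,0,1]])
    ins=(abs(Q[...,0])<.072)&(abs(Q[...,1])<.13)&(d>0)
    m=(ins&(hsv[...,0]>5)&(hsv[...,0]<24)&(hsv[...,1]>110)&(Q[...,2]>.03)&(Q[...,2]<.095)).astype(np.uint8)
    n,l,st,cc=cv2.connectedComponentsWithStats(m)
    for k in range(1,n):
        if st[k,4]>40:
            P=Q[l==k];T=P[P[:,2]>np.percentile(P[:,2],95)-.004]
            print("stud",cc[k].round(),"carrier frame",((T.min(0)+T.max(0))/2).round(4),"ztop",np.percentile(T[:,2],[5,95]).round(4),np.ptp(T,0).round(3))
    return p,Q
E
python3 -c "
from h import *
print(r.sense()['tcp_pos']);p,Q=placed();cv2.imwrite('pics/w4.png',p)"
```

```text
[ 0.58833994 -0.14967082  0.18607479]
stud [278. 189.] carrier frame [0.0499 0.0688 0.0611] ztop [0.0597 0.0627] [0.019 0.019 0.005]
stud [351. 223.] carrier frame [0.0204 0.0002 0.043 ] ztop [0.0419 0.0443] [0.075 0.002 0.003]
```

View pics/w4.png

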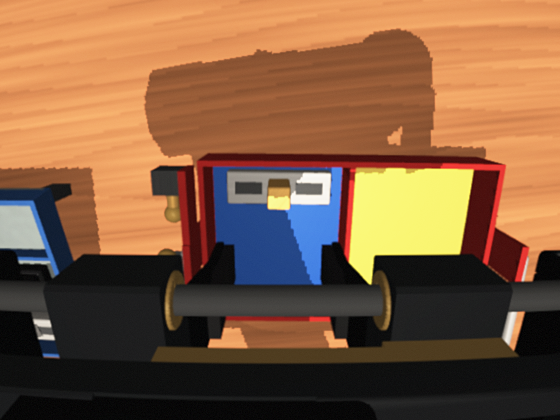

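Call:
play_rows:
  commands: "-0.25 0.949 0.19 0 0 0;-0.25 0.949 0.19 0 0 0;-0.25 0.949 0.19 0 0 0;-0.25 0.949 0.19 0 0 0;-0.25 0.949 0.19 0 0 0;-0.25 0.949 0.19 0 0 0;-0.25 0.949 0.19 0 0 0;-0.25 0.949 0.19 0 0 0;-0.25 0.949 0.19 0 0 0;-0.25 0.949 0.19 0 0 0;-0.25 0.949 0.19 0 0 0;-0.25 0.949 0.19 0 0 0;-0.25 0.949 0.19 0 0 0;0 0 0 0 0 0;0 0 0 0 0 0"

```text
time_s: 17.85
tcp_pos: [0.4901, 0.2202, 0.2582]
ee_rot: [[0.994, -0.112, -0.003], [-0.112, -0.994, -0.002], [-0.003, 0.002, -1.0]]
wrist_force: [-0.4, -1.1, 0.8]
gripper_width: 0.504
gripper_force: 0.0
```

```bash
cat >> h.py <<'E'
def look(f):
    s=r.sense();p,d,i=cap("wrist");np.savez(f,p=p,X=cloud(d,i),d=d);print(s["tcp_pos"].round(4));measure(f)
E
python3 -c "
from h import *
look('w5.npz')" | grep -v 'h 0\.[34]\|h 0.2'
```

```text
[0.4901 0.2202 0.2582]
floor -0.0006
clamp [240. 141.] h 0.0543 floorframe [0.0036 0.0598] studtop world [0.5338 0.2543 0.0879] ext [0.018 0.018] hue 18.0 bar [array([ 8.3, 61.9]), array([122.3,  59.2]), np.float64(85.9)]
holder [363. 146.] h 0.0682 floorframe [ 0.0031 -0.0603] studtop world [0.5164 0.1354 0.1015] ext [0.019 0.021] hue 10.0 bar [array([  2.7, -60.9]), array([76.2, 34.7]), np.float64(89.3)]
holder [231. 204.] h 0.0678 floorframe [-0.0605  0.0693] studtop world [0.4699 0.2714 0.0885] ext [0.021 0.02 ] hue 10.0 bar [array([-60.4,  69.5]), array([76.2, 34.5]), np.float64(89.1)]
clamp [346. 197.] h 0.0531 floorframe [-0.0606 -0.0539] studtop world [0.4581 0.1488 0.074 ] ext [0.02  0.018] hue 17.0 bar [array([-60.4, -54. ]), array([ 59.4, 123.5]), np.float64(0.0)]
```

Call:
play_rows:
  commands: "0.417 0.283 -0.8 -0.039 -0.331 0;0.417 0.283 -0.8 -0.039 -0.331 0;0.417 0.283 -0.8 -0.039 -0.331 0;0.417 0.283 -0.8 -0.039 -0.331 0;0 0 -0.65 0 0 0;0 0 -0.65 0 0 0;0 0 -0.65 0 0 0;0 0 -0.65 0 0 0;0 0 -0.3 0 0 0;0 0 -0.3 0 0 0;0 0 -0.27 0 0 0;0 0 0 0 0 0;0 0 0 0 0 0;0 0 0 0 0 0"

```text
time_s: 19.3
tcp_pos: [0.5414, 0.2546, 0.0603]
ee_rot: [[0.974, -0.113, 0.198], [-0.111, -0.994, -0.022], [0.2, -0.0, -0.98]]
wrist_force: [0.4, 0.2, -0.3]
gripper_width: 0.505
gripper_force: 0.0
```

Call:
play_rows:
  commands: "0 0 0 0 0 0;0 0 0 0 0 0;0 0 0 0 0 0;0 0 0 0 0 0;0 0 0 0 0 0;0 0 0.5 0 0 0;0 0 0.5 0 0 0;0 0 1 0 0 0;0 0 1 0 0 0;0 0 1 0 0 0;0 0 0.5 0 0 0;0 0 0 0 0 0"
  grip: 0

```text
time_s: 20.5
tcp_pos: [0.5417, 0.255, 0.1968]
ee_rot: [[0.973, -0.113, 0.2], [-0.111, -0.994, -0.02], [0.201, -0.003, -0.98]]
wrist_force: [-0.2, -0.3, -2.1]
gripper_width: 0.223
gripper_force: 30.0
```

Call:
play_rows:
  commands: "0 -0.951 0 0.039 0.331 0;0 -0.951 0 0.039 0.331 0;0 -0.951 0 0.039 0.331 0;0 -0.951 0 0.039 0.331 0;0 -0.951 0 0 0 0;0 -0.951 0 0 0 0;0 -0.951 0 0 0 0;0 -0.951 0 0 0 0;0 -0.951 0 0 0 0;0 -0.951 0 0 0 0;0 -0.951 0 0 0 0;0 -0.951 0 0 0 0;0 -0.951 0 0 0 0;0 -0.951 0 0 0 0;0 0 0 0 0 0;0 0 0 0 0 0;0 0 0 0 0 0"

```text
time_s: 22.2
tcp_pos: [0.5404, -0.1447, 0.1934]
ee_rot: [[0.994, -0.113, -0.002], [-0.113, -0.994, 0.0], [-0.002, -0.0, -1.0]]
wrist_force: [0.2, -0.3, -1.2]
gripper_width: 0.223
gripper_force: 30.0
```

Call:
play_rows:
  commands: "0 0 -0.933 0 0 0;0 0 -0.933 0 0 0;0 0 -0.933 0 0 0;0 0 -0.9 0 0 0;0 0 -0.667 0 0 0;0 0 0 0 0 0;0 0 0 0 0 0;0 0 -0.25 0 0 0;0 0 -0.25 0 0 0;0 0 -0.2 0 0 0;0 0 -0.2 0 0 0;0 0 0 0 0 0;0 0 0 0 0 0"

```text
time_s: 23.5
tcp_pos: [0.5423, -0.1458, 0.039]
ee_rot: [[0.994, -0.112, 0.004], [-0.112, -0.994, -0.001], [0.004, 0.0, -1.0]]
wrist_force: [-3.7, -1.4, 10.3]
gripper_width: 0.225
gripper_force: 30.0
```

Call:
play_rows:
  commands: "0 0 0 0 0 0;0 0 0 0 0 0;0 0 0 0 0 0;0 0 0 0 0 0;0 0 1 0 0 0;0 0 1 0 0 0;0 0 1 0 0 0;0 0 1 0 0 0;0 0 1 0 0 0;0 0 0 0 0 0;0 0 0 0 0 0"
  grip: 44

```text
time_s: 24.6
tcp_pos: [0.5413, -0.1453, 0.1874]
ee_rot: [[0.994, -0.113, 0.002], [-0.113, -0.994, 0.0], [0.002, -0.0, -1.0]]
wrist_force: [0.7, -0.3, -1.3]
gripper_width: 0.502
gripper_force: 0.0
```

```bash
python3 -c "
from h import *
print(r.sense()['tcp_pos']);p,Q=placed()"
```

```text
[ 0.54128167 -0.14531694  0.18741995]
stud [277. 141.] carrier frame [0.0487 0.0684 0.0619] ztop [0.0607 0.0632] [0.02  0.019 0.005]
stud [351. 200.] carrier frame [-0.0075  0.0002  0.0432] ztop [0.0421 0.0443] [0.101 0.002 0.004]
stud [278. 189.] carrier frame [0.0012 0.0673 0.0611] ztop [0.0602 0.0625] [0.018 0.019 0.004]
```

Call:
play_rows:
  commands: "-0.215 0.924 0.19 0 0 0;-0.215 0.924 0.19 0 0 0;-0.215 0.924 0.19 0 0 0;-0.215 0.924 0.19 0 0 0;-0.215 0.924 0.19 0 0 0;-0.215 0.924 0.19 0 0 0;-0.215 0.924 0.19 0 0 0;-0.215 0.924 0.19 0 0 0;-0.215 0.924 0.19 0 0 0;-0.215 0.924 0.19 0 0 0;-0.215 0.924 0.19 0 0 0;0 0 0 0 0 0;0 0 0 0 0 0"

```text
time_s: 25.95
tcp_pos: [0.4694, 0.1597, 0.248]
ee_rot: [[0.994, -0.112, -0.002], [-0.112, -0.994, -0.001], [-0.002, 0.002, -1.0]]
wrist_force: [0.5, 0.1, 0.4]
gripper_width: 0.51
gripper_force: 0.0
```

```bash
python3 -c "
from h import *
look('w6.npz')" | grep -v 'h 0\.[34]\|h 0.2'
```

```text
[0.4694 0.1597 0.248 ]
floor -0.0006
holder [299. 132.] h 0.0684 floorframe [ 0.0027 -0.0609] studtop world [0.5159 0.1348 0.1015] ext [0.02 0.02] hue 13.0 bar [array([  2.7, -60.9]), array([76.5, 34.3]), np.float64(89.6)]
holder [168. 193.] h 0.068 floorframe [-0.061  0.069] studtop world [0.4694 0.2712 0.0885] ext [0.019 0.021] hue 10.0 bar [array([-61.3,  69.1]), array([75.6, 34.3]), np.float64(89.4)]
clamp [291. 190.] h 0.0539 floorframe [-0.0605 -0.0552] studtop world [0.458  0.1475 0.0748] ext [0.02  0.019] hue 18.0 bar [array([-59.7, -54.9]), array([ 59.2, 123.3]), np.float64(0.5)]
```

Call:
play_rows:
  commands: "-0.045 -0.106 -0.8 -0.039 -0.331 0;-0.045 -0.106 -0.8 -0.039 -0.331 0;-0.045 -0.106 -0.8 -0.039 -0.331 0;-0.045 -0.106 -0.8 -0.039 -0.331 0;0 0 -0.65 0 0 0;0 0 -0.65 0 0 0;0 0 -0.65 0 0 0;0 0 -0.65 0 0 0;0 0 -0.322 0 0 0;0 0 -0.322 0 0 0;0 0 -0.322 0 0 0;0 0 0 0 0 0;0 0 0 0 0 0;0 0 0 0 0 0"

```text
time_s: 27.4
tcp_pos: [0.465, 0.1468, 0.0467]
ee_rot: [[0.974, -0.114, 0.198], [-0.111, -0.994, -0.023], [0.199, 0.0, -0.98]]
wrist_force: [0.2, -0.0, 0.4]
gripper_width: 0.502
gripper_force: 0.0
```

Call:
play_rows:
  commands: "0 0 0 0 0 0;0 0 0 0 0 0;0 0 0 0 0 0;0 0 0 0 0 0;0 0 0 0 0 0;0 0 0.5 0 0 0;0 0 0.5 0 0 0;0 0 1 0 0 0;0 0 1 0 0 0;0 0 1 0 0 0;0 0 1 0 0 0;0 0 0 0 0 0"
  grip: 0

```text
time_s: 28.6
tcp_pos: [0.4664, 0.1486, 0.1999]
ee_rot: [[0.973, -0.112, 0.204], [-0.111, -0.994, -0.018], [0.204, -0.005, -0.979]]
wrist_force: [0.4, 0.8, -3.5]
gripper_width: 0.223
gripper_force: 30.0
```

Call:
play_rows:
  commands: "0.095 -0.952 0 0.039 0.331 0;0.095 -0.952 0 0.039 0.331 0;0.095 -0.952 0 0.039 0.331 0;0.095 -0.952 0 0.039 0.331 0;0.095 -0.952 0 0 0 0;0.095 -0.952 0 0 0 0;0.095 -0.952 0 0 0 0;0.095 -0.952 0 0 0 0;0.095 -0.952 0 0 0 0;0.095 -0.952 0 0 0 0;0 0 0 0 0 0;0 0 0 0 0 0;0 0 0 0 0 0"

```text
time_s: 29.9
tcp_pos: [0.4923, -0.1381, 0.195]
ee_rot: [[0.994, -0.113, -0.003], [-0.113, -0.994, 0.0], [-0.003, -0.0, -1.0]]
wrist_force: [-0.1, 0.1, -4.4]
gripper_width: 0.227
gripper_force: 30.0
```

Call:
play_rows:
  commands: "0 0 -0.933 0 0 0;0 0 -0.933 0 0 0;0 0 -0.933 0 0 0;0 0 -0.9 0 0 0;0 0 -0.667 0 0 0;0 0 0 0 0 0;0 0 0 0 0 0;0 0 -0.25 0 0 0;0 0 -0.25 0 0 0;0 0 -0.2 0 0 0;0 0 -0.2 0 0 0;0 0 0 0 0 0;0 0 0 0 0 0"

```text
time_s: 31.2
tcp_pos: [0.4931, -0.1388, 0.0382]
ee_rot: [[0.994, -0.113, -0.0], [-0.113, -0.994, -0.0], [-0.0, 0.0, -1.0]]
wrist_force: [0.6, -1.1, -4.0]
gripper_width: 0.228
gripper_force: 30.0
```

Call:
play_rows:
  commands: "0 0 -0.04 0 0 0;0 0 -0.04 0 0 0;0 0 -0.04 0 0 0;0 0 0 0 0 0;0 0 0 0 0 0"

```text
time_s: 31.7
tcp_pos: [0.4931, -0.1387, 0.0347]
ee_rot: [[0.994, -0.113, -0.0], [-0.113, -0.994, -0.0], [-0.0, 0.0, -1.0]]
wrist_force: [0.1, 0.0, -2.9]
gripper_width: 0.224
gripper_force: 30.0
```

Force dropping means it is just touching. I'll go 1 mm further, then release.

Call:
play_rows:
  commands: "0 0 -0.04 0 0 0;0 0 0 0 0 0"

```text
time_s: 31.9
tcp_pos: [0.493, -0.1387, 0.0334]
ee_rot: [[0.994, -0.113, -0.0], [-0.113, -0.994, 0.0], [-0.0, 0.0, -1.0]]
wrist_force: [-0.7, -0.2, -3.4]
gripper_width: 0.221
gripper_force: 30.0
```

Call:
play_rows:
  commands: "0 0 0 0 0 0;0 0 0 0 0 0;0 0 0 0 0 0;0 0 0 0 0 0;0 0 1 0 0 0;0 0 1 0 0 0;0 0 1 0 0 0;0 0 1 0 0 0;0 0 1 0 0 0;0 0 0 0 0 0;0 0 0 0 0 0"
  grip: 44

```text
time_s: 33.0
tcp_pos: [0.4932, -0.1386, 0.1841]
ee_rot: [[0.994, -0.113, 0.002], [-0.113, -0.994, 0.0], [0.002, -0.001, -1.0]]
wrist_force: [0.8, 0.0, -1.1]
gripper_width: 0.509
gripper_force: 0.0
```

```bash
python3 -c "
from h import *
print(r.sense()['tcp_pos']);p,Q=placed()"
```

```text
[ 0.49317264 -0.13859075  0.18414942]
stud [279.  81.] carrier frame [0.0484 0.0684 0.0616] ztop [0.0605 0.063 ] [0.019 0.019 0.005]
stud [280. 142.] carrier frame [-0.0004  0.0673  0.0621] ztop [0.0605 0.0631] [0.02  0.019 0.005]
stud [354. 181.] carrier frame [-0.0353  0.      0.0431] ztop [0.042  0.0446] [0.048 0.002 0.004]
stud [278. 191.] carrier frame [-0.0454  0.0684  0.0612] ztop [0.0597 0.0627] [0.012 0.02  0.005]
```

Call:
play_rows:
  commands: "-0.077 0.963 0.22 0 0 0;-0.077 0.963 0.22 0 0 0;-0.077 0.963 0.22 0 0 0;-0.077 0.963 0.22 0 0 0;-0.077 0.963 0.22 0 0 0;-0.077 0.963 0.22 0 0 0;-0.077 0.963 0.22 0 0 0;-0.077 0.963 0.22 0 0 0;-0.077 0.963 0.22 0 0 0;-0.077 0.963 0.22 0 0 0;0 0 0 0 0 0;0 0 0 0 0 0"

```text
time_s: 34.25
tcp_pos: [0.4693, 0.1503, 0.2481]
ee_rot: [[0.994, -0.112, -0.003], [-0.112, -0.994, -0.002], [-0.003, 0.002, -1.0]]
wrist_force: [-0.6, -0.0, -0.5]
gripper_width: 0.506
gripper_force: 0.0
```

```bash
python3 -c "
from h import *
look('w7.npz')" | grep -v 'h 0\.[34]\|h 0.2'
```

```text
[0.4693 0.1503 0.2481]
floor -0.0006
holder [289. 133.] h 0.0685 floorframe [ 0.0027 -0.0608] studtop world [0.516  0.1349 0.1016] ext [0.02 0.02] hue 13.0 bar [array([  2.4, -61.1]), array([76.2, 35. ]), np.float64(89.0)]
holder [159. 194.] h 0.0679 floorframe [-0.0609  0.0687] studtop world [0.4694 0.2709 0.0885] ext [0.019 0.02 ] hue 10.0 bar [array([-61.4,  69.4]), array([76.1, 34.8]), np.float64(89.2)]
```

Call:
play_rows:
  commands: "0.442 -0.136 -0.7 -0.039 -0.331 0;0.442 -0.136 -0.7 -0.039 -0.331 0;0.442 -0.136 -0.7 -0.039 -0.331 0;0.442 -0.136 -0.7 -0.039 -0.331 0;0 0 -0.6 0 0 0;0 0 -0.6 0 0 0;0 0 -0.6 0 0 0;0 0 -0.6 0 0 0;0 0 -0.245 0 0 0;0 0 -0.245 0 0 0;0 0 -0.245 0 0 0;0 0 0 0 0 0;0 0 0 0 0 0;0 0 0 0 0 0"

```text
time_s: 35.7
tcp_pos: [0.5235, 0.1342, 0.0721]
ee_rot: [[0.974, -0.113, 0.198], [-0.111, -0.994, -0.022], [0.2, -0.0, -0.98]]
wrist_force: [0.3, 0.2, -0.1]
gripper_width: 0.503
gripper_force: 0.0
```

Call:
play_rows:
  commands: "0 0 0 0 0 0;0 0 0 0 0 0;0 0 0 0 0 0;0 0 0 0 0 0;0 0 0 0 0 0;0 0 0.5 0 0 0;0 0 0.5 0 0 0;0 0 1 0 0 0;0 0 1 0 0 0;0 0 1 0 0 0;0 0 0 0 0 0;0 0 0 0 0 0"
  grip: 0

```text
time_s: 36.9
tcp_pos: [0.522, 0.1335, 0.1904]
ee_rot: [[0.974, -0.114, 0.195], [-0.112, -0.993, -0.023], [0.197, 0.001, -0.98]]
wrist_force: [0.2, 0.2, -3.7]
gripper_width: 0.229
gripper_force: 30.0
```

Call:
play_rows:
  commands: "0.093 -0.993 0 0.039 0.331 0;0.093 -0.993 0 0.039 0.331 0;0.093 -0.993 0 0.039 0.331 0;0.093 -0.993 0 0.039 0.331 0;0.093 -0.993 0 0 0 0;0.093 -0.993 0 0 0 0;0.093 -0.993 0 0 0 0;0.093 -0.993 0 0 0 0;0.093 -0.993 0 0 0 0;0.093 -0.993 0 0 0 0;0.093 -0.993 0 0 0 0;0.093 -0.993 0 0 0 0;0.093 -0.993 0 0 0 0;0.093 -0.993 0 0 0 0;0 0 0 0 0 0;0 0 0 0 0 0;0 0 0 0 0 0"

```text
time_s: 38.6
tcp_pos: [0.5612, -0.2824, 0.1895]
ee_rot: [[0.994, -0.113, -0.004], [-0.113, -0.994, 0.001], [-0.004, -0.001, -1.0]]
wrist_force: [0.3, -0.4, -3.9]
gripper_width: 0.227
gripper_force: 30.0
```

Call:
play_rows:
  commands: "0 0 -0.9 0 0 0;0 0 -0.9 0 0 0;0 0 -0.9 0 0 0;0 0 -0.9 0 0 0;0 0 -0.6 0 0 0;0 0 0 0 0 0;0 0 0 0 0 0;0 0 -0.2 0 0 0;0 0 -0.2 0 0 0;0 0 -0.2 0 0 0;0 0 0 0 0 0;0 0 0 0 0 0"

```text
time_s: 39.8
tcp_pos: [0.562, -0.2833, 0.0474]
ee_rot: [[0.994, -0.113, -0.0], [-0.113, -0.994, -0.0], [-0.0, 0.0, -1.0]]
wrist_force: [-0.5, 1.0, -3.2]
gripper_width: 0.23
gripper_force: 30.0
```

Call:
play_rows:
  commands: "0 0 -0.04 0 0 0;0 0 -0.03 0 0 0;0 0 0 0 0 0;0 0 0 0 0 0"

```text
time_s: 40.2
tcp_pos: [0.5625, -0.2833, 0.0462]
ee_rot: [[0.994, -0.113, 0.001], [-0.113, -0.994, -0.001], [0.001, 0.0, -1.0]]
wrist_force: [-0.8, 1.1, 1.2]
gripper_width: 0.222
gripper_force: 30.0
```

Contact. I'll release, rise and check.

Call:
play_rows:
  commands: "0 0 0 0 0 0;0 0 0 0 0 0;0 0 0 0 0 0;0 0 0 0 0 0;0 0 1 0 0 0;0 0 1 0 0 0;0 0 1 0 0 0;0 0 1 0 0 0;0 0 1 0 0 0;0 0 0 0 0 0;0 0 0 0 0 0"
  grip: 44

```text
time_s: 41.3
tcp_pos: [0.5622, -0.2831, 0.196]
ee_rot: [[0.994, -0.113, 0.002], [-0.113, -0.994, 0.0], [0.002, -0.0, -1.0]]
wrist_force: [-0.8, 0.0, -0.8]
gripper_width: 0.501
gripper_force: 0.0
```

```bash
python3 -c "
from h import *
print(r.sense()['tcp_pos']);p,Q=placed()"
```

```text
[ 0.56223775 -0.28307425  0.19600972]
stud [139. 176.] carrier frame [0.0497 0.0675 0.0598] ztop [0.0579 0.0618] [0.018 0.02  0.005]
stud [239. 191.] carrier frame [ 0.038  -0.0314  0.0371] ztop [0.0356 0.0379] [0.032 0.006 0.004]
stud [278. 192.] carrier frame [ 0.0393 -0.0664  0.0753] ztop [0.0737 0.0767] [0.018 0.02  0.005]
stud [143. 225.] carrier frame [0.0014 0.0657 0.0601] ztop [0.0574 0.0619] [0.018 0.019 0.006]
```

Call:
play_rows:
  commands: "-0.226 0.987 0.1 0 0 0;-0.226 0.987 0.1 0 0 0;-0.226 0.987 0.1 0 0 0;-0.226 0.987 0.1 0 0 0;-0.226 0.987 0.1 0 0 0;-0.226 0.987 0.1 0 0 0;-0.226 0.987 0.1 0 0 0;-0.226 0.987 0.1 0 0 0;-0.226 0.987 0.1 0 0 0;-0.226 0.987 0.1 0 0 0;-0.226 0.987 0.1 0 0 0;-0.226 0.987 0.1 0 0 0;-0.226 0.987 0.1 0 0 0;-0.226 0.987 0.1 0 0 0;-0.226 0.987 0.1 0 0 0;-0.226 0.987 0.1 0 0 0;-0.226 0.987 0.1 0 0 0;-0.226 0.987 0.1 0 0 0;0 0 0 0 0 0;0 0 0 0 0 0"

```text
time_s: 43.35
tcp_pos: [0.4394, 0.2497, 0.2479]
ee_rot: [[0.994, -0.112, -0.002], [-0.112, -0.994, -0.002], [-0.002, 0.002, -1.0]]
wrist_force: [-0.2, 0.1, 0.5]
gripper_width: 0.506
gripper_force: 0.0
```

```bash
python3 -c "
from h import *
look('w8.npz')" | grep -v 'h 0\.[34]\|h 0.2'
```

```text
[0.4394 0.2497 0.2479]
floor -0.0006
holder [252. 154.] h 0.0683 floorframe [-0.0609  0.0695] studtop world [0.4695 0.2717 0.0888] ext [0.02  0.019] hue 11.0 bar [array([-61.5,  69.6]), array([76.6, 34.6]), np.float64(89.2)]
```

Call:
play_rows:
  commands: "0.304 0.178 -0.75 -0.039 -0.331 0;0.304 0.178 -0.75 -0.039 -0.331 0;0.304 0.178 -0.75 -0.039 -0.331 0;0.304 0.178 -0.75 -0.039 -0.331 0;0 0 -0.65 0 0 0;0 0 -0.65 0 0 0;0 0 -0.65 0 0 0;0 0 -0.65 0 0 0;0 0 -0.25 0 0 0;0 0 -0.25 0 0 0;0 0 -0.25 0 0 0;0 0 0 0 0 0;0 0 0 0 0 0;0 0 0 0 0 0"

```text
time_s: 44.8
tcp_pos: [0.4769, 0.2716, 0.0595]
ee_rot: [[0.974, -0.113, 0.198], [-0.111, -0.994, -0.022], [0.199, -0.0, -0.98]]
wrist_force: [0.3, -0.6, -0.5]
gripper_width: 0.509
gripper_force: 0.0
```

Call:
play_rows:
  commands: "0 0 0 0 0 0;0 0 0 0 0 0;0 0 0 0 0 0;0 0 0 0 0 0;0 0 0 0 0 0;0 0 0.5 0 0 0;0 0 0.5 0 0 0;0 0 1 0 0 0;0 0 1 0 0 0;0 0 1 0 0 0;0 0 0.4 0 0 0;0 0 0 0 0 0;0 0 0 0 0 0"
  grip: 0

```text
time_s: 46.1
tcp_pos: [0.4754, 0.2703, 0.1892]
ee_rot: [[0.974, -0.114, 0.194], [-0.111, -0.993, -0.025], [0.196, 0.003, -0.981]]
wrist_force: [0.0, -0.9, -4.5]
gripper_width: 0.229
gripper_force: 30.0
```

Call:
play_rows:
  commands: "0.0175 -0.956 0 0.039 0.331 0;0.0175 -0.956 0 0.039 0.331 0;0.0175 -0.956 0 0.039 0.331 0;0.0175 -0.956 0 0.039 0.331 0;0.0175 -0.956 0 0 0 0;0.0175 -0.956 0 0 0 0;0.0175 -0.956 0 0 0 0;0.0175 -0.956 0 0 0 0;0.0175 -0.956 0 0 0 0;0.0175 -0.956 0 0 0 0;0.0175 -0.956 0 0 0 0;0.0175 -0.956 0 0 0 0;0.0175 -0.956 0 0 0 0;0.0175 -0.956 0 0 0 0;0.0175 -0.956 0 0 0 0;0.0175 -0.956 0 0 0 0;0.0175 -0.956 0 0 0 0;0.0175 -0.956 0 0 0 0;0.0175 -0.956 0 0 0 0;0 0 0 0 0 0"

```text
time_s: 48.1
tcp_pos: [0.4854, -0.2762, 0.1881]
ee_rot: [[0.993, -0.117, -0.004], [-0.117, -0.993, 0.001], [-0.004, 0.0, -1.0]]
wrist_force: [-0.2, 0.7, -4.9]
gripper_width: 0.222
gripper_force: 30.0
```

Call:
play_rows:
  commands: "0 0 0 0 0 0;0 0 -0.9 0 0 0;0 0 -0.9 0 0 0;0 0 -0.9 0 0 0;0 0 -0.9 0 0 0;0 0 -0.6 0 0 0;0 0 0 0 0 0;0 0 0 0 0 0;0 0 -0.2 0 0 0;0 0 -0.2 0 0 0;0 0 -0.15 0 0 0;0 0 0 0 0 0;0 0 0 0 0 0"

```text
time_s: 49.4
tcp_pos: [0.4865, -0.2739, 0.0484]
ee_rot: [[0.994, -0.113, -0.0], [-0.113, -0.994, -0.0], [-0.0, 0.0, -1.0]]
wrist_force: [0.2, 0.1, -4.5]
gripper_width: 0.227
gripper_force: 30.0
```

Call:
play_rows:
  commands: "0 0 -0.05 0 0 0;0 0 -0.05 0 0 0;0 0 0 0 0 0;0 0 0 0 0 0"

```text
time_s: 49.8
tcp_pos: [0.4869, -0.2739, 0.0462]
ee_rot: [[0.994, -0.113, 0.001], [-0.113, -0.994, -0.0], [0.001, 0.0, -1.0]]
wrist_force: [-0.9, 1.2, 3.2]
gripper_width: 0.233
gripper_force: 30.0
```

Call:
play_rows:
  commands: "0 0 0 0 0 0;0 0 0 0 0 0;0 0 0 0 0 0;0 0 0 0 0 0;0 0 1 0 0 0;0 0 1 0 0 0;0 0 1 0 0 0;0 0 1 0 0 0;0 0 1 0 0 0;-0.7 0.8 1 0 0 0;-0.7 0.8 1 0 0 0;-0.7 0.8 1 0 0 0;0 0 0 0 0 0;0 0 0 0 0 0"
  grip: 44

```text
time_s: 51.2
tcp_pos: [0.4235, -0.2013, 0.2864]
ee_rot: [[0.994, -0.112, 0.003], [-0.112, -0.994, 0.0], [0.003, -0.0, -1.0]]
wrist_force: [-0.0, -0.3, -0.6]
gripper_width: 0.505
gripper_force: 0.0
```

```bash
python3 -c "
from h import *
print(r.sense()['tcp_pos'],r.sense()['joints'].round(1));p,Q=placed();cv2.imwrite('pics/w9.png',p)
m=(abs(Q[...,1])<.1)&(Q[...,0]<-.1)&(Q[...,0]>-.17)&(Q[...,2]>.06)&(Q[...,2]<.1)
print(m.sum(),Q[m].mean(0) if m.any() else '')
p,d,i=cap('top');cv2.imwrite('pics/t9.png',cv2.resize(p[180:300,150:440],None,fx=2.75,fy=2.75,interpolation=cv2.INTER_CUBIC))"
```

```text
[ 0.42345864 -0.20133428  0.28635093] [ -5.5   4.  -14.2  -0.  -71.7  89.1]
stud [218.  34.] carrier frame [0.0473 0.067  0.0585] ztop [0.0562 0.0609] [0.017 0.017 0.005]
stud [339.  43.] carrier frame [ 0.0365 -0.0664  0.0754] ztop [0.0739 0.077 ] [0.018 0.02  0.005]
stud [215.  76.] carrier frame [-0.0008  0.0669  0.0617] ztop [0.0602 0.0633] [0.018 0.021 0.005]
stud [322.  98.] carrier frame [-0.022  -0.0565  0.037 ] ztop [0.0354 0.0381] [0.002 0.054 0.004]
stud [337. 113.] carrier frame [-0.0387 -0.0663  0.0754] ztop [0.0742 0.0771] [0.02  0.02  0.005]
stud [227. 128.] carrier frame [-0.0567  0.0551  0.0617] ztop [0.0602 0.0633] [0.019 0.02  0.005]
2712 [-0.13333575 -0.00023206  0.08799084]
```

View pics/w9.png

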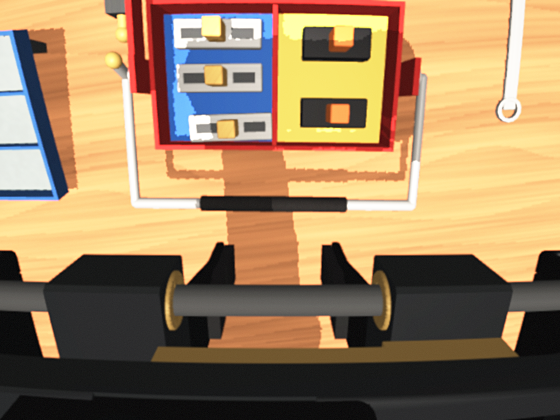

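All five parts are in the right compartments: studs at (212,28), (214,76) and (227,128) on blue, (341,38) and (339,113) on yellow. The third clamp has shifted about 15 mm. I'll check that it lies flat while turning to the handle.

Call:
play_rows:
  commands: "-0.06 0.0155 0 0 0 -0.757;-0.06 0.0155 0 0 0 -0.757;-0.06 0.0155 0 0 0 -0.757;-0.06 0.0155 0 0 0 -0.757;-0.06 0.0155 0 0 0 -0.757;-0.06 0.0155 0 0 0 -0.757;-0.06 0.0155 0 0 0 -0.757;-0.06 0.0155 0 0 0 -0.757;-0.06 0.0155 0 0 0 -0.757;-0.06 0.0155 0 0 0 -0.757;-0.06 0.0155 0 0 0 -0.757;-0.06 0.0155 0 0 0 -0.757;-0.06 0.0155 0 0 0 -0.757;-0.06 0.0155 0 0 0 -0.757;0 0 0 0 0 0;0 0 0 0 0 0"

```text
time_s: 52.9
tcp_pos: [0.3984, -0.1956, 0.2843]
ee_rot: [[-0.13, -0.992, -0.002], [-0.992, 0.13, 0.0], [-0.0, 0.002, -1.0]]
wrist_force: [0.1, 0.6, -0.2]
gripper_width: 0.503
gripper_force: 0.0
```

```bash
python3 - <<'E'
from h import *
print(r.sense()['tcp_pos'])
for n in("top","side"):
    p,d,i=cap(n);X=cloud(d,i)
    th=np.radians(-7.2);c,s=np.cos(th),np.sin(th)
    Q=(X-[.532,-.2115,0])@np.array([[c,-s,0],[s,c,0],[0,0,1]])
    m=(Q[...,0]>-.072)&(Q[...,0]<-.035)&(Q[...,1]>.005)&(Q[...,1]<.11)&(Q[...,2]>.017)&(Q[...,2]<.035)&(abs(Q[...,1]-.055)>.015)
    P=Q[m]
    if len(P)>10: print(n,len(P),np.polyfit(P[:,1],P[:,2],1),P[:,2].mean(),P[:,:2].min(0),P[:,:2].max(0))
E
```

```text
[ 0.3983674  -0.19555339  0.28426713]
top 177 [-0.00923557  0.02330913] 0.022774988925068976 [-0.06533976  0.00512049] [-0.03967593  0.10427083]
side 126 [-0.01242342  0.02583528] 0.02521997988545333 [-0.07192232  0.01208752] [-0.04163742  0.10222958]
```

The clamp is flat: bar top at about 24 mm with a slope near zero. Now the handle.

Call:
play_rows:
  commands: "0 0 -0.9 0 0 0;0 0 -0.9 0 0 0;0 0 -0.9 0 0 0;0 0 -0.9 0 0 0;0 0 -0.9 0 0 0;0 0 -0.7 0 0 0;0 0 -0.7 0 0 0;0 0 -0.7 0 0 0;0 0 -0.5 0 0 0;0 0 -0.467 0 0 0;0 0 0 0 0 0;0 0 0 0 0 0"

```text
time_s: 54.2
tcp_pos: [0.3986, -0.1954, 0.0584]
ee_rot: [[-0.131, -0.991, -0.0], [-0.991, 0.131, -0.0], [0.0, 0.0, -1.0]]
wrist_force: [-0.4, 0.2, 0.3]
gripper_width: 0.503
gripper_force: 0.0
```

Call:
play_rows:
  commands: "0 0 0 0 0 0;0 0 0 0 0 0;0 0 0 0 0 0;0 0 0 0 0 0;0 0 0 0 0 0;0 0 0 0 0 0"
  grip: 0

```text
time_s: 54.8
tcp_pos: [0.3971, -0.1951, 0.0581]
ee_rot: [[-0.132, -0.991, -0.002], [-0.991, 0.132, 0.001], [-0.0, 0.002, -1.0]]
wrist_force: [-2.5, 1.6, 1.8]
gripper_width: 0.196
gripper_force: 29.7
```

Call:
play_rows:
  commands: "0.04 -0.005 0.587 0 0 0;0.112 -0.014 0.577 0 0 0;0.188 -0.024 0.56 0 0 0;0.258 -0.033 0.527 0 0 0;0.324 -0.041 0.49 0 0 0;0.384 -0.048 0.443 0 0 0;0 0 0 0 0 0;0.44 -0.055 0.387 0 0 0;0.486 -0.061 0.327 0 0 0;0.522 -0.066 0.26 0 0 0;0.556 -0.07 0.19 0 0 0;0.572 -0.072 0.113 0 0 0;0.582 -0.073 0.04 0 0 0;0 0 0 0 0 0;0 0 0 0 0 0;0 0 0 0 0 0"

```text
time_s: 56.4
tcp_pos: [0.5297, -0.2113, 0.1891]
ee_rot: [[-0.133, -0.991, -0.006], [-0.991, 0.133, 0.003], [-0.002, 0.006, -1.0]]
wrist_force: [2.7, -3.3, -26.7]
gripper_width: 0.19
gripper_force: 30.0
```

Call:
play_rows:
  commands: "0 0 -0.06 0 0 0;0.06 -0.008 -0.04 0 0 0;0.06 -0.008 0 0 0 0;0 0 0 0 0 0;0 0 0 0 0 0"

```text
time_s: 56.9
tcp_pos: [0.5309, -0.2116, 0.189]
ee_rot: [[-0.133, -0.991, -0.011], [-0.991, 0.133, 0.003], [-0.002, 0.011, -1.0]]
wrist_force: [-8.1, 1.1, -15.9]
gripper_width: 0.191
gripper_force: 30.0
```

Call:
play_rows:
  commands: "0 0 0 0 0 0;0 0 0 0 0 0;0 0 0 0 0 0;0 0 0 0 0 0;0 0 0.5 0 0 0;0 0 1 0 0 0;0 0 1 0 0 0;0 0 1 0 0 0;0 0 0 0 0 0;0 0 0 0 0 0"
  grip: 50

```text
time_s: 57.9
tcp_pos: [0.5375, -0.213, 0.2989]
ee_rot: [[-0.131, -0.991, 0.008], [-0.991, 0.131, -0.002], [0.0, -0.008, -1.0]]
wrist_force: [0.7, 0.0, -1.1]
gripper_width: 0.573
gripper_force: 0.0
```

Call:
play_rows:
  commands: "-0.5 1 0 0 0 0;-0.5 1 0 0 0 0;-0.5 1 0 0 0 0;-0.5 1 0 0 0 0;-0.5 1 0 0 0 0;-0.5 1 0 0 0 0;-0.5 1 0 0 0 0;-0.5 1 0 0 0 0;-0.5 1 0 0 0 0;-0.5 1 0 0 0 0;-0.5 1 0 0 0 0;-0.5 1 0 0 0 0;0 0 0 0 0 0;0 0 0 0 0 0"

```text
time_s: 59.3
tcp_pos: [0.3558, 0.148, 0.2956]
ee_rot: [[-0.129, -0.992, 0.001], [-0.992, 0.129, 0.001], [-0.001, -0.001, -1.0]]
wrist_force: [-0.1, 0.4, 0.2]
gripper_width: 0.576
gripper_force: 0.0
```

```bash
python3 - <<'E'
from h import *
print(r.sense()['tcp_pos'],r.sense()['wrist_force'])
p,d,i=cap("top");X=cloud(d,i)
H=X[(X[...,2]>.17)&(X[...,2]<.25)&(X[...,1]<-.05)&(X[...,1]>-.35)&(X[...,0]>.4)&(X[...,0]<.75)]
for a in np.arange(-.35,-.05,.06):
    q=H[(H[:,1]>=a)&(H[:,1]<a+.03)]
    if len(q): print(round(a,2),len(q),np.median(q,0).round(3))
a=cv2.resize(p[180:290,150:440],(800,303),interpolation=cv2.INTER_CUBIC)
s,_,_=cap("side");b=cv2.resize(s[140:350,190:400],(297,297),interpolation=cv2.INTER_CUBIC)
o=np.zeros((600,800,3),np.uint8);o[:303]=a;o[303:,:297]=b;cv2.imwrite("pics/end.png",o)
E
```

```text
[0.35581023 0.14797466 0.29555196] [-0.0931386   0.39005474  0.2444129 ]
-0.35 64 [ 0.516 -0.334  0.214]
-0.29 89 [ 0.523 -0.275  0.216]
-0.23 92 [ 0.531 -0.216  0.216]
-0.17 96 [ 0.538 -0.154  0.216]
-0.11 65 [ 0.546 -0.095  0.214]
```

View pics/end.png

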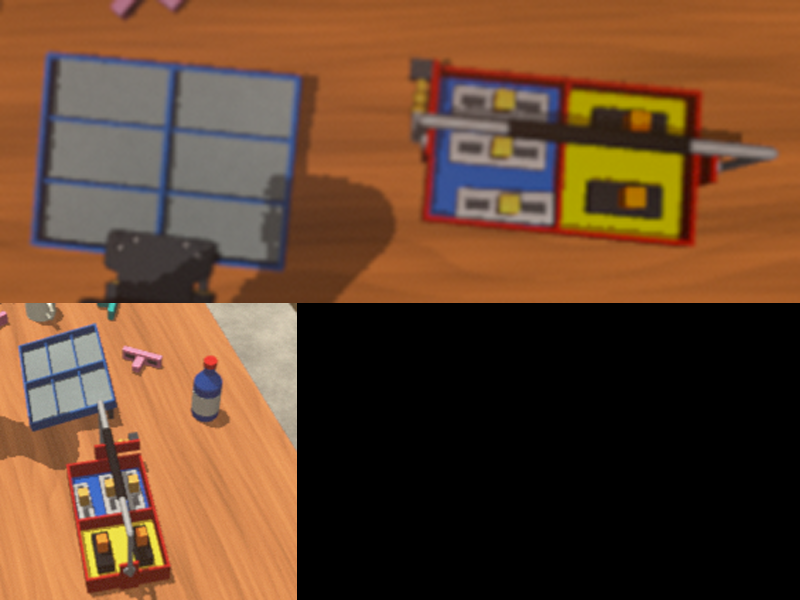

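The handle is back at its starting upright position to within 1 mm. All parts are in, the bin is empty, and the robot is clear.

```bash
python3 -c "
from station import r
print(r.finish_job())"
```

```text
the job is handed in; nothing more can be done
None
```

The job is handed in: three clamps stand on the blue liner and two holders on the yellow, all flat with studs up, and the handle is back upright in its original position; one clamp shifted about 15 mm after placing but stayed flat in its compartment.

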